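# Tip the sorting tray and scoop valve balls onto the scale

### The job

Press the lip of the sorting tray down to its stop so that all the loose valve balls pile up at the low end, then take the scoop by its handle, gather at least four of the six balls with it and stand the loaded scoop flat and gently in the middle of the scale platform, and let go. Gather the balls with the scoop, not with the fingers, drop none on the bench and do not shift the brass tee and coupling that stand beside the tray.

Things in the scene. Friction and masses are not known exactly. Their poses are not given: they have to be found in the camera images.
- stand: Fixed stand of the tilting sorting tray. Origin on the bench directly under the tray's pivot; x points from the tray's low (lip) end to its far end, y along the pivot, z up. The pivot axis is 70 mm above the origin and lies in the top face of the tray's floor.
- tray (a joint): Tilt of the sheet-metal tray on its pivot, rad: 0 level (start), grows as the lip end goes down, firm stop at 0.22. A friction hinge: it stays where it is left and takes about 5 N straight down on the lip to move. Inside, the tray is 94 mm wide; its floor runs from 90 mm on the lip side of the pivot to 120 mm on the other.
- tray_lip (a point): Middle of the top face of the tray's press lip, a flat horizontal flange (30 mm long, 100 mm wide, 4 mm thick) outside the top of the leaning end wall, 65 mm above the level of the tray floor and 142 mm from the pivot. Its axes turn with the tray: x from the lip to the far end, y along the pivot.
- tray_toe (a point): Middle of the floor's edge at the low end, on the floor's top face where the leaning end wall begins, 90 mm from the pivot. That wall leans outward, at 62 degrees to the floor, and is 65 mm high; the other walls are upright, 35 mm above the floor. Axes turn with the tray, as the lip's.
- scoop: Aluminium hand scoop, standing on the bench at first, about 0.18 to 0.29 kg. Origin: centre of the underside of its flat rear base (60 mm long, 82 mm wide); z up, mouth towards -x, handle at +x. Ahead of the base the front floor rises to the lip, so balls roll back into the scoop when it stands flat. Back wall 42 mm high, side walls 40 mm at the base, 30 mm along the front (they begin 12 mm behind the lip).
- scoop_lip (a point): Middle of the scoop's front edge (underside): 84 mm before the scoop's origin (x = -84 mm) and 12 mm above it; axes as the scoop's. The front floor behind it is 55 mm long, 2.5 mm thick and slopes at 0.22 rad: pitch the scoop 0.22 rad mouth-down to lay it flush on a level surface.
- scoop_handle (a point): Middle of the scoop's handle, 22 mm behind the scoop's origin (x = +22 mm) and 85 mm above it. The handle is an upright black bar above the back wall, 20 mm thick in y, 28 mm in x, reaching from 42 to 127 mm above the underside, free all round for a grasp from above. Axes as the scoop's.
- scoop_in (a point): Point inside the scoop, 15 mm before its origin (x = -15 mm) and 20 mm above the underside: the middle of the space where gathered balls lie. Axes as the scoop's.
- scale: Fixed bench scale, grey housing 200 mm square with a low display panel on its -x side. Origin: centre of the underside, on the bench.
- scale_top (a point): Centre of the top face of the scale's flat steel platform, 190 mm square, 52 mm above the bench.
- ball0: One of six identical polished, slippery steel valve balls, 24 mm across, 35 g; origin at its centre. Starts at rest on the level tray's floor and rolls freely.
- ball1: One of six identical polished, slippery steel valve balls, 24 mm across, 35 g; origin at its centre. Starts at rest on the level tray's floor and rolls freely.
- ball2: One of six identical polished, slippery steel valve balls, 24 mm across, 35 g; origin at its centre. Starts at rest on the level tray's floor and rolls freely.
- ball3: One of six identical polished, slippery steel valve balls, 24 mm across, 35 g; origin at its centre. Starts at rest on the level tray's floor and rolls freely.
- ball4: One of six identical polished, slippery steel valve balls, 24 mm across, 35 g; origin at its centre. Starts at rest on the level tray's floor and rolls freely.
- ball5: One of six identical polished, slippery steel valve balls, 24 mm across, 35 g; origin at its centre. Starts at rest on the level tray's floor and rolls freely.
- tee: Bystander: brass pipe tee lying flat beside the tray, 90 x 64 x 40 mm.
- coupling: Bystander: upright brass coupling, 40 mm across, 46 mm high, beside the tray.

How it is judged:
By the outcome, as a careful person would: the job done as asked, in the order asked, and still so for the second after the job is handed in, with the robot touching nothing.
It also fails if it takes over 72 s, if anything falls off the work surface, if the arm or the gripper's body presses on something with over 40 N, if the wrist force passes 120 N, or if a joint passes its speed limit or range.

### The arm

A 6-joint arm with a two-finger parallel gripper is mounted at the origin on the work surface. World frame = base frame: x ahead of the robot, y to its left, z up, the work surface at z = 0. Lengths are in mm, angles in rad, forces in N, time in s.
With the tool pointing down it reaches from about 275 to 750 mm from the base axis. Payload 10.2 kg.
Tool frame: the origin (TCP) lies midway between the tips of the shut fingers; the grasp point (between the pads) lies 19 mm behind it; z points along the fingers, y is the line along which they close (so a half turn about z gives the same grasp; the last joint's range is limited). The gripper opens to 85 mm and grips with 20 to 120 N. Pads are 22 mm wide; open, the fingers measure 114 mm over their backs; the gripper's body (76 mm by 85 mm) begins 54 mm behind the grasp point. The pads swing forward as they close: fully open they stand 13 mm farther back than shut.
Start: joints at [1.09, 0.313, 1.498, -0, 1.331, -0.223], TCP at [133.863, 507.653, 231.294] pointing down, gripper open.
Joint ranges: [-2.94, 2.94], [-0.97, 2.17], [0.19, 2.56], [-1.23, 4.37], [0.02, 3.11], [-2.88, 2.88]. Speed limits (rad/s): [2.39, 2.39, 3.01, 3.14, 3.14, 3.14].

### API

Orientations are given as a unit quaternion [w, x, y, z].
In Python, from rig import sense, capture, finish_job, find_in, place_of gives the robot as it stands. The module is installed in compiled form; this text tells all that it offers.
- The arm moves only by the shell command python3 -m jog 'ROWS' [FORCE]. ROWS is JSON, a list of rows, each an object of numbers: "tx", "ty", "tz": the shift along the tool's x, y, z in mm; "ax", "ay", "az": the turn, a rotation vector about the tool's x, y, z in rad; "jaw": the closure, from -1 (fully open) to 1 (shut), so that 0 is half open. In form: [{"tx": .., "ty": .., "tz": .., "ax": .., "ay": .., "az": .., "jaw": ..}, ...]. A call has 1 to 5 rows; each row shifts and turns the commanded pose from where the row before left it, along the tool's axes as they then stand; what a row does not reach is not made up. A row lasts 1/8 s, in which the tool goes at most 62.5 mm and 10.7 degrees, less where a joint would pass 70% of its speed; a pose out of reach is approached as far as the arm can. A call with a gripper value outside its range is refused whole. The fingers move at their own pace and stop on an object; FORCE is the grip in N (left out, the last holds). Time passes only in rows, so rows that do not move let the fingers close. It gives the time, the measured TCP pose, the force, the opening and the grip force at its end, in the units of the state.
- sense(): the state, without advancing time (a new reading comes with each control period).
- capture(name): name is "scene" or "top" or "wrist"; returns a dict with "color" (384x512x3 uint8, red, green, blue), "depth" (384x512 float32, mm along the optical axis (not along the pixel's ray), 0 where there is no reading), "fx", "fy", "cx", "cy" (pixels), "k1" (the pictures are not rectified: a ray, as slopes to the right and down, at radius r is drawn at 1 + k1 r^2 times it, then the intrinsics apply), "camera_from_world" (4x4, takes a point from world to camera coordinates); the wrist camera has in their place "mount" (4x4, takes a point from camera to tool coordinates, whose origin is the TCP and whose axes are the flange's). Camera axes: x right, y up, looking along -z (the intrinsics and any distortion apply to the point x, -y, -z); pixel columns grow to the right and rows downward; lengths in mm; the calibration is good to about 2 mm. A picture is of the moment at which its call begins: read the wrist's pose just before it.
- finish_job(): hands the job in; it is judged then, once.
Trained networks look in the newest picture that a camera, given by its name, has taken for a name from the list of things; names that differ only in an ending like _2 or _b are one class to them, and where a whole thing is asked for, a point or a joint stands for the part that bears it (a point fixed in the world has none). Each returns a list of dicts, best first, with "conf" (0 to 1); they miss things now and then, are a little off and sometimes report something else, mostly with a low value. They report only what shows in the picture. A call takes as long as a camera call.
- find_in(query, camera): "centre" ([column, row] in pixels, amid what is visible of it).
- place_of(query, camera): "centre" ([column, row] in pixels: a listed point, or the origin of a listed thing).
The state is a dict: "time_s": time; "joints": joint angles; "dq": joint speeds; "tau": joint torques, N m; "eef_pos": TCP position; "ee_rot": TCP orientation; "force": force on the tool from outside, world axes, zero at the start; "wrist_torque": the same for the moment, N m; "grip_width": opening from 0.0 (shut) to 1.0 (fully open); "grip_force": force on a finger pad.
Only numpy, scipy, OpenCV 4.12 (cv2) and the standard library are available. Lean on these libraries where they do the work, as an engineer would, in place of code of your own. Each camera call takes 0.05 s, during which the arm holds its last target. There are 200 camera calls.

## Working session

There is one attempt and no reset: what is moved stays moved. The work goes in short steps, Python scripts to look and compute and a shell command to move; the robot and the scene stay as the last step left them, time stands still between calls to the robot, and variables do not carry over. Pictures are saved under pics/ and viewed, at most 10 in all, crops included, and the job is handed in when it is done.

```bash
mkdir -p pics; cat > h.py <<'E'
import numpy as np, cv2
from rig import sense, capture, find_in, place_of
from scipy.spatial.transform import Rotation as R
def Rq(q): return R.from_quat([q[1],q[2],q[3],q[0]])
def cam_pose(im, s=None):
    if 'camera_from_world' in im: return np.linalg.inv(np.array(im['camera_from_world']))
    T=np.eye(4); T[:3,:3]=Rq(s['ee_rot']).as_matrix(); T[:3,3]=s['eef_pos']
    return T@np.array(im['mount'])
def ray(im,px,s=None):
    K=np.array([[im['fx'],0,im['cx']],[0,im['fy'],im['cy']],[0,0,1.]])
    u=cv2.undistortPoints(np.array([[px]],float),K,np.array([im['k1'],0,0,0.]))[0,0]
    T=cam_pose(im,s); return T[:3,3], T[:3,:3]@np.array([u[0],-u[1],-1.])
def at_z(im,px,z,s=None):
    o,d=ray(im,px,s); return o+d*(z-o[2])/d[2]
def at_depth(im,px,s=None):
    c,r=int(round(px[0])),int(round(px[1])); p=im['depth'][r-2:r+3,c-2:c+3]; p=p[p>0]
    if len(p)==0: return None
    o,d=ray(im,px,s); return o+d*np.median(p)
E
python3 - <<'E'
from h import *
np.set_printoptions(precision=1,suppress=True)
s=sense(); print(s)
zs=dict(stand=0,tray_lip=135,tray_toe=70,scoop=0,scoop_lip=12,scoop_handle=85,scale_top=52,tee=None,coupling=None,ball0=82)
ims=[]
for n in ['scene','top']:
    im=capture(n); ims.append(im['color'])
    for q,z in zs.items():
        for e in place_of(q,n)[:(6 if q=='ball0' else 1)]:
            c=e['centre']; print(n,q,np.round(c),round(e['conf'],2),'z:',at_z(im,c,z) if z is not None else '', 'd:',at_depth(im,c))
v=np.hstack(ims); cv2.imwrite('pics/a.png',cv2.resize(v[:,:,::-1],(800,300)))
E
```

```text
{'time_s': 0.0, 'joints': array([ 1.1,  0.3,  1.5,  0. ,  1.3, -0.2]), 'dq': array([ 0., -0., -0., -0., -0., -0.]), 'tau': array([ -0. , -41.2, -26. ,  -0. ,   0. ,   0. ]), 'eef_pos': array([133.7, 507.4, 230.7]), 'ee_rot': array([-0. ,  0.1,  1. , -0. ]), 'force': array([ 0.5,  0.3, -0.8]), 'wrist_torque': array([0. , 0. , 0.1]), 'grip_force': 0.0, 'grip_width': 1.0024067507157168}
scene stand [272. 247.] 0.93 z: [611.5  41.5   0. ] d: [643.8  50.3  70.8]
scene tray_lip [305. 172.] 0.79 z: [469.   70.7 135. ] d: [469.4  70.7 135.5]
scene tray_toe [290. 203.] 0.94 z: [520.4  53.5  70. ] d: [522.8  54.   74.1]
scene scoop [412. 230.] 0.69 z: [457.3 350.2   0. ] d: [459.9 349.4   4.1]
scene scoop_lip [405. 195.] 0.59 z: [371.9 317.1  12. ] d: [363.6 319.    0.4]
scene scoop_handle [425. 219.] 0.58 z: [473.6 356.6  85. ] d: [492.  350.2 112.9]
scene scale_top [145. 156.] 0.56 z: [ 495.3 -340.    52. ] d: [ 494.7 -340.5   51.1]
scene tee [322. 288.] 0.7 z:  d: [686.  178.   35.6]
scene coupling [175. 246.] 0.92 z:  d: [ 692.4 -171.8   21.5]
scene ball0 [425. 219.] 0.69 z: [471.2 357.7  
[... 789 characters left out ...]
handle [105. 221.] 0.55 z: [484.5 359.8  85. ] d: [478.5 345.8 126.1]
top scale_top [386. 212.] 0.69 z: [ 502.2 -346.    52. ] d: [ 502.2 -346.1   51.5]
top tee [180. 151.] 0.71 z:  d: [676.6 184.2  34.5]
top coupling [314. 146.] 0.73 z:  d: [ 682.4 -168.9   44.2]
top ball0 [251. 150.] 0.52 z: [662.3  -2.9  82. ] d: [660.1  -2.9  89.2]
top ball0 [235. 148.] 0.5 z: [667.1  36.8  82. ] d: [665.   36.5  88.8]
top ball0 [238. 161.] 0.45 z: [633.6  28.3  82. ] d: [631.8  28.2  88.2]
top ball0 [252. 160.] 0.4 z: [636.3  -5.9  82. ] d: [633.3  -5.9  92.1]
top ball0 [244. 130.] 0.39 z: [716.8  12.3  82. ] d: [713.6  12.1  90.8]
top ball0 [225. 161.] 0.38 z: [634.6  61.8  82. ] d: [632.8  61.4  88.3]
```

View pics/a.png

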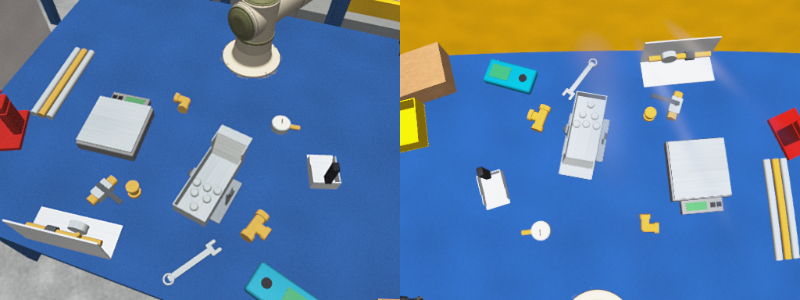

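The pictures show the tray at centre with the balls on its far half, the scoop left of it at about (325,172), and the scale to the right. I'll move above the tray lip with the jaw shut and look from close by.

```bash
cat >> h.py <<'E'
np.set_printoptions(precision=3,suppress=True)
def to(p,Rt=None,n=1):
    "print tool-frame shift and turn, per row for n rows, to world position p, orientation Rt"
    s=sense(); R0=Rq(s['ee_rot']); d=R0.inv().apply(np.array(p)-s['eef_pos'])
    a=(R0.inv()*Rt).as_rotvec() if Rt is not None else np.zeros(3)
    print('shift',d/n,'turn',a/n)
def tool(yaw,pitch=0):
    "tool down with tool x at heading yaw; then pitched about the tool y"
    x=np.array([np.cos(yaw),np.sin(yaw),0]); z=np.array([0,0,-1.]); y=np.cross(z,x)
    return R.from_matrix(np.c_[x,y,z])*R.from_euler('y',pitch)
E
J="python3 -m jog"
$J '[{"tx":-36,"ty":-29,"tz":-6,"jaw":1},{"tx":-36,"ty":-29,"tz":-6,"jaw":1},{"tx":-36,"ty":-29,"tz":-6,"jaw":1},{"tx":-36,"ty":-29,"tz":-6,"jaw":1},{"tx":-36,"ty":-29,"tz":-6,"jaw":1}]' 40 >/dev/null
$J '[{"tx":-36,"ty":-29,"tz":-6,"jaw":1},{"tx":-36,"ty":-29,"tz":-6,"jaw":1},{"tx":-36,"ty":-29,"tz":-6,"jaw":1},{"tx":-36,"ty":-29,"tz":-6,"jaw":1},{"tx":-36,"ty":-29,"tz":-6,"jaw":1}]' 
$J '[{"tx":-33,"ty":-31,"tz":-6,"jaw":1},{"tx":-33,"ty":-31,"tz":-6,"jaw":1},{"jaw":1},{"jaw":1}]' 
python3 - <<'E'
from h import *
s=sense(); im=capture('wrist'); print(s['eef_pos'],Rq(s['ee_rot']).as_matrix())
for q,z in dict(tray_lip=135,tray_toe=70,stand=0,ball0=82).items():
    for e in place_of(q,'wrist')[:(6 if q=='ball0' else 1)]:
        c=e['centre']; print(q,np.round(c),round(e['conf'],2),at_z(im,c,z,s),at_depth(im,c,s))
cv2.imwrite('pics/b.png',im['color'][:,:,::-1])
E
```

```text
[133.886 507.654 231.303] [[-0.967  0.255  0.   ]
 [ 0.255  0.967  0.   ]
 [-0.     0.    -1.   ]]schema error: expected keys tx, ty, tz, ax, ay, az, jaw
schema error: expected keys tx, ty, tz, ax, ay, az, jaw
schema error: expected keys tx, ty, tz, ax, ay, az, jaw
```

View pics/b.png

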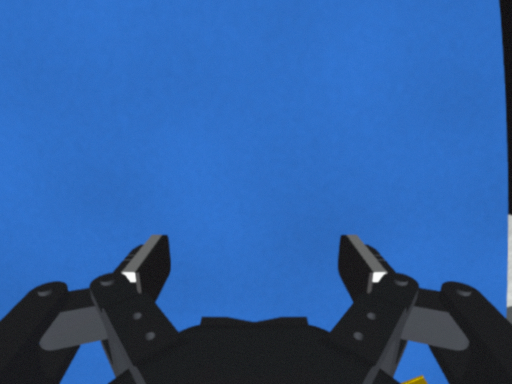

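The jog was refused because every row needs all seven keys, so the wrist picture shows only bare bench with the fingers at the bottom. I'll resend with all the keys.

```bash
J="python3 -m jog"
$J '[{"tx":-36,"ty":-29,"tz":-6,"ax":0,"ay":0,"az":0,"jaw":1},{"tx":-36,"ty":-29,"tz":-6,"ax":0,"ay":0,"az":0,"jaw":1},{"tx":-36,"ty":-29,"tz":-6,"ax":0,"ay":0,"az":0,"jaw":1},{"tx":-36,"ty":-29,"tz":-6,"ax":0,"ay":0,"az":0,"jaw":1},{"tx":-36,"ty":-29,"tz":-6,"ax":0,"ay":0,"az":0,"jaw":1}]' 40
$J '[{"tx":-36,"ty":-29,"tz":-6,"ax":0,"ay":0,"az":0,"jaw":1},{"tx":-36,"ty":-29,"tz":-6,"ax":0,"ay":0,"az":0,"jaw":1},{"tx":-36,"ty":-29,"tz":-6,"ax":0,"ay":0,"az":0,"jaw":1},{"tx":-36,"ty":-29,"tz":-6,"ax":0,"ay":0,"az":0,"jaw":1},{"tx":-36,"ty":-29,"tz":-6,"ax":0,"ay":0,"az":0,"jaw":1}]' >/dev/null
$J '[{"tx":-33,"ty":-25,"tz":-6,"ax":0,"ay":0,"az":0,"jaw":1},{"tx":-33,"ty":-25,"tz":-6,"ax":0,"ay":0,"az":0,"jaw":1},{"tx":0,"ty":0,"tz":0,"ax":0,"ay":0,"az":0,"jaw":1},{"tx":0,"ty":0,"tz":0,"ax":0,"ay":0,"az":0,"jaw":1}]' 
cat > look.py <<'E'
from h import *
import sys
s=sense(); im=capture('wrist'); print(s['eef_pos'],'mount\n',np.array(im['mount']))
Z=dict(tray_lip=135,tray_toe=70,stand=0,ball0=82,scoop=0,scoop_lip=12,scoop_handle=85,scale_top=52)
for q in sys.argv[2:]:
    for e in place_of(q,'wrist')[:(6 if q=='ball0' else 1)]:
        c=e['centre']; print(q,np.round(c),round(e['conf'],2),at_z(im,c,Z[q],s),at_depth(im,c,s))
cv2.imwrite('pics/%s.png'%sys.argv[1],im['color'][:,:,::-1])
E
python3 look.py c tray_lip tray_toe stand ball0
```

```text
time_s: 1.98
eef_pos: [271.6, 320.3, 261.6]
ee_rot: [0.0, 0.128, 0.992, 0.0]
force: [-0.4, 0.5, 0.0]
grip_width: 0.001
grip_force: 0.0
time_s: 3.1
eef_pos: [458.8, 70.6, 303.2]
ee_rot: [-0.0, 0.129, 0.992, 0.0]
force: [0.1, -0.2, 0.0]
grip_width: 0.003
grip_force: 0.0
[458.785  70.595 303.172] mount
 [[  -0.001    0.963    0.271   68.584]
 [   1.       0.001    0.      -0.283]
 [  -0.       0.271   -0.963 -143.031]
 [   0.       0.       0.       1.   ]]
tray_lip [246. 190.] 0.68 [475.572  57.002 135.   ] [475.491  57.031 135.302]
tray_toe [251. 213.] 0.63 [526.54   48.678  70.   ] [526.284  48.752  70.719]
ball0 [151. 309.] 0.69 [ 635.002 -139.711   82.   ] [442.144  41.163 371.606]
ball0 [244. 308.] 0.49 [668.654   0.01   82.   ] [463.627  65.155 352.369]
```

View pics/c.png

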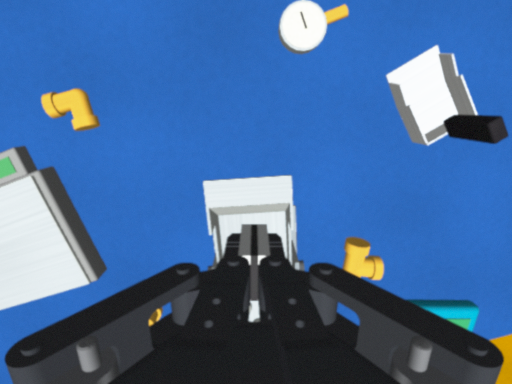

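The wrist view shows the press lip at the centre, about (246,190). Both the network and the depth agree on it. Lip ≈ (475,58,135), so I'll press slightly outboard of its middle.

```bash
J="python3 -m jog"
$J '[{"tx":-3,"ty":-2,"tz":38,"ax":0,"ay":0,"az":0,"jaw":1},{"tx":-3,"ty":-2,"tz":38,"ax":0,"ay":0,"az":0,"jaw":1},{"tx":-3,"ty":-2,"tz":38,"ax":0,"ay":0,"az":0,"jaw":1},{"tx":-2,"ty":-2,"tz":40,"ax":0,"ay":0,"az":0,"jaw":1},{"tx":0,"ty":0,"tz":0,"ax":0,"ay":0,"az":0,"jaw":1}]'
$J '[{"tx":0,"ty":0,"tz":8,"ax":0,"ay":0,"az":0,"jaw":1},{"tx":0,"ty":0,"tz":5,"ax":0,"ay":0,"az":0,"jaw":1},{"tx":0,"ty":0,"tz":5,"ax":0,"ay":0,"az":0,"jaw":1},{"tx":0,"ty":0,"tz":5,"ax":0,"ay":0,"az":0,"jaw":1}]'
$J '[{"tx":0,"ty":0,"tz":4,"ax":0,"ay":0,"az":0,"jaw":1},{"tx":0,"ty":0,"tz":4,"ax":0,"ay":0,"az":0,"jaw":1},{"tx":0,"ty":0,"tz":4,"ax":0,"ay":0,"az":0,"jaw":1},{"tx":0,"ty":0,"tz":3,"ax":0,"ay":0,"az":0,"jaw":1},{"tx":0,"ty":0,"tz":2,"ax":0,"ay":0,"az":0,"jaw":1}]'
$J '[{"tx":0,"ty":0,"tz":1.5,"ax":0,"ay":0,"az":0,"jaw":1},{"tx":0,"ty":0,"tz":1,"ax":0,"ay":0,"az":0,"jaw":1},{"tx":0,"ty":0,"tz":0,"ax":0,"ay":0,"az":0,"jaw":1}]'
python3 - <<'E'
import cv2
from h import *
im=cv2.imread('pics/c.png')
print(0)
E
```

```text
time_s: 3.98
eef_pos: [466.3, 60.1, 147.7]
ee_rot: [-0.003, 0.128, 0.992, -0.0]
force: [0.8, -0.1, 1.3]
grip_width: 0.003
grip_force: 0.0
time_s: 4.47
eef_pos: [467.2, 60.0, 126.8]
ee_rot: [-0.001, 0.128, 0.992, 0.0]
force: [-7.2, 1.7, 9.0]
grip_width: 0.003
grip_force: 4.2
time_s: 5.1
eef_pos: [466.8, 60.1, 109.6]
ee_rot: [-0.001, 0.128, 0.992, 0.0]
force: [-5.7, 0.7, 6.5]
grip_width: -0.003
grip_force: 3.4
time_s: 5.48
eef_pos: [467.3, 59.9, 106.9]
ee_rot: [-0.0, 0.128, 0.992, 0.0]
force: [-4.3, 1.3, 3.7]
grip_width: -0.002
grip_force: 2.2
0
```

```bash
J="python3 -m jog"
$J '[{"tx":0,"ty":0,"tz":2,"ax":0,"ay":0,"az":0,"jaw":1},{"tx":0,"ty":0,"tz":2,"ax":0,"ay":0,"az":0,"jaw":1},{"tx":0,"ty":0,"tz":1,"ax":0,"ay":0,"az":0,"jaw":1},{"tx":0,"ty":0,"tz":0,"ax":0,"ay":0,"az":0,"jaw":1}]'
$J '[{"tx":0,"ty":0,"tz":2,"ax":0,"ay":0,"az":0,"jaw":1},{"tx":0,"ty":0,"tz":0,"ax":0,"ay":0,"az":0,"jaw":1}]'
$J '[{"tx":0,"ty":0,"tz":2,"ax":0,"ay":0,"az":0,"jaw":1},{"tx":0,"ty":0,"tz":0,"ax":0,"ay":0,"az":0,"jaw":1}]'
```

```text
time_s: 5.98
eef_pos: [467.5, 59.9, 103.9]
ee_rot: [0.0, 0.128, 0.992, -0.0]
force: [-15.2, 2.2, 28.5]
grip_width: 0.004
grip_force: 15.8
time_s: 6.22
eef_pos: [467.6, 59.9, 103.5]
ee_rot: [0.0, 0.128, 0.992, -0.0]
force: [-23.6, 1.8, 48.6]
grip_width: 0.003
grip_force: 26.4
time_s: 6.48
eef_pos: [467.7, 59.9, 103.3]
ee_rot: [0.001, 0.128, 0.992, -0.0]
force: [-31.8, 3.1, 70.0]
grip_width: 0.001
grip_force: 37.4
```

The tray is at its stop (z 103, force 70 N). Next I'll lift off and go to the scoop, opening and turning on the way.

```bash
J="python3 -m jog"
$J '[{"tx":0,"ty":0,"tz":-20,"ax":0,"ay":0,"az":0,"jaw":1},{"tx":0,"ty":0,"tz":-40,"ax":0,"ay":0,"az":0,"jaw":1},{"tx":0,"ty":0,"tz":-50,"ax":0,"ay":0,"az":0,"jaw":0},{"tx":10,"ty":25,"tz":-50,"ax":0,"ay":0,"az":0,"jaw":-1},{"tx":18,"ty":40,"tz":-40,"ax":0,"ay":0,"az":0,"jaw":-1}]'
$J '[{"tx":20,"ty":45,"tz":-10,"ax":0,"ay":0,"az":0,"jaw":-1},{"tx":20,"ty":45,"tz":0,"ax":0,"ay":0,"az":0,"jaw":-1},{"tx":18,"ty":45,"tz":0,"ax":0,"ay":0,"az":0,"jaw":-1},{"tx":18,"ty":45,"tz":0,"ax":0,"ay":0,"az":0,"jaw":-1},{"tx":0,"ty":0,"tz":0,"ax":0,"ay":0,"az":0,"jaw":-1}]' >/dev/null
$J '[{"tx":0,"ty":0,"tz":0,"ax":0,"ay":0,"az":-0.14,"jaw":-1},{"tx":0,"ty":0,"tz":0,"ax":0,"ay":0,"az":-0.14,"jaw":-1},{"tx":0,"ty":0,"tz":0,"ax":0,"ay":0,"az":-0.14,"jaw":-1},{"tx":0,"ty":0,"tz":0,"ax":0,"ay":0,"az":-0.15,"jaw":-1},{"tx":0,"ty":0,"tz":0,"ax":0,"ay":0,"az":0,"jaw":-1}]'
python3 look.py d scoop scoop_lip scoop_handle
python3 - <<'E'
from h import *
im=capture('top')
cv2.imwrite('pics/top.png',im['color'][:,:,::-1])
zs=dict(tray_lip=102,tray_toe=50,ball0=66)
for q in zs:
    for e in place_of(q,'top')[:(6 if q=='ball0' else 1)]:
        c=e['centre']; print(q,np.round(c),round(e['conf'],2),at_z(im,c,zs[q]),at_depth(im,c))
a=cv2.resize(im['color'][110:240,170:300,::-1],(520,520),interpolation=cv2.INTER_CUBIC)
b=cv2.imread('pics/d.png'); b=cv2.resize(b,(280,210)); v=np.zeros((520,800,3),np.uint8); v[:,:520]=a; v[:210,520:]=b
cv2.imwrite('pics/d2.png',v)
E
```

```text
time_s: 7.1
eef_pos: [457.8, 129.9, 300.0]
ee_rot: [0.002, 0.13, 0.992, 0.0]
force: [1.8, -0.8, -0.2]
grip_width: 0.635
grip_force: 0.0
time_s: 8.35
eef_pos: [430.1, 322.5, 307.9]
ee_rot: [0.0, -0.154, 0.988, -0.0]
force: [0.3, 0.1, 0.5]
grip_width: 1.0
grip_force: 0.0
[430.111 322.49  307.919] mount
 [[  -0.001    0.963    0.271   68.746]
 [   1.       0.001    0.      -0.273]
 [  -0.       0.271   -0.963 -143.031]
 [   0.       0.       0.       1.   ]]
scoop [263. 176.] 0.92 [459.307 347.799   0.   ] [458.718 347.509   2.805]
scoop_lip [264. 124.] 0.62 [380.354 322.738  12.   ] [380.694 323.201   2.549]
scoop_handle [262. 205.] 0.87 [479.952 350.397  85.   ] [469.645 346.005 117.696]
tray_lip [226. 224.] 0.56 [470.606  59.736 102.   ] [470.373  59.633 103.706]
tray_toe [232. 202.] 0.94 [534.14   47.533  50.   ] [530.046  46.522  71.799]
ball0 [179. 152.] 0.7 [665.119 181.24   66.   ] [675.061 186.679  34.066]
ball0 [216. 199.] 0.65 [540.053  85.694  66.   ] [538.59   85.081  73.459]
ball0 [241. 196.] 0.51 [545.381  22.38   66.   ] [543.391  22.143  75.902]
ball0 [230. 186.] 0.51 [572.777  51.444  66.   ] [572.253  51.327  68.313]
ball0 [231. 201.] 0.47 [533.448  48.287  66.   ] [531.937  47.907  73.953]
ball0 [227. 194.] 0.45 [552.244  57.534  66.   ] [550.177  56.972  75.971]
```

View pics/d2.png

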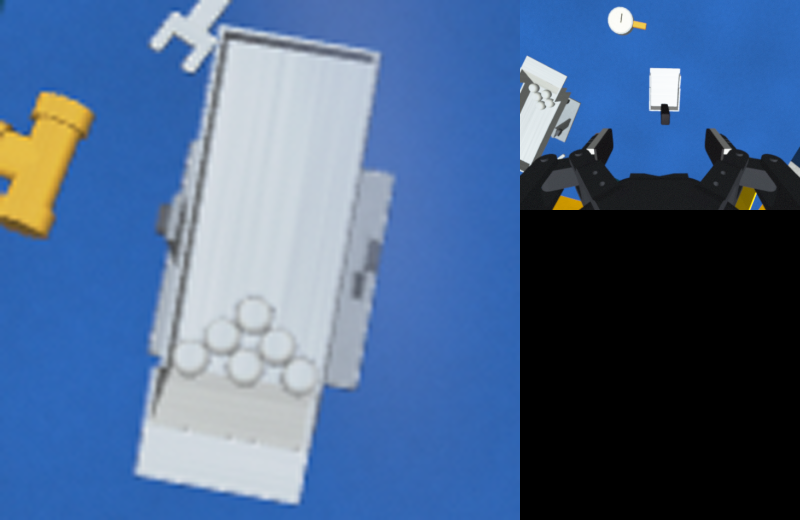

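The pictures show all six balls in a 3-2-1 pyramid against the leaning end wall, and the scoop lined up with the tool. I'll grasp the handle and compute the tray's corners meanwhile.

```bash
J="python3 -m jog"
$J '[{"tx":-28,"ty":6,"tz":30,"ax":0,"ay":0,"az":0,"jaw":-1},{"tx":-28.5,"ty":6.5,"tz":40,"ax":0,"ay":0,"az":0,"jaw":-1},{"tx":0,"ty":0,"tz":45,"ax":0,"ay":0,"az":0,"jaw":-1},{"tx":0,"ty":0,"tz":45,"ax":0,"ay":0,"az":0,"jaw":-1},{"tx":0,"ty":0,"tz":40,"ax":0,"ay":0,"az":0,"jaw":-1}]'
$J '[{"tx":0,"ty":0,"tz":30,"ax":0,"ay":0,"az":0,"jaw":-1},{"tx":0,"ty":0,"tz":10,"ax":0,"ay":0,"az":0,"jaw":-1},{"tx":0,"ty":0,"tz":0,"ax":0,"ay":0,"az":0,"jaw":-1},{"tx":0,"ty":0,"tz":0,"ax":0,"ay":0,"az":0,"jaw":-0.2}]'
$J '[{"tx":0,"ty":0,"tz":0,"ax":0,"ay":0,"az":0,"jaw":0.2},{"tx":0,"ty":0,"tz":0,"ax":0,"ay":0,"az":0,"jaw":0.5},{"tx":0,"ty":0,"tz":0,"ax":0,"ay":0,"az":0,"jaw":1},{"tx":0,"ty":0,"tz":0,"ax":0,"ay":0,"az":0,"jaw":1},{"tx":0,"ty":0,"tz":0,"ax":0,"ay":0,"az":0,"jaw":1}]' 110
python3 look.py e scoop scoop_lip
python3 - <<'E'
from h import *
im=capture('top')
P={'far':[((225,28),130.6),((380,55),130.6)],'lip':[((135,473),99),((298,503),99)]}
m={}
for k,v in P.items():
    q=[at_z(im,(170+(p[0]-1.5)/4,110+(p[1]-1.5)/4),z) for p,z in v]; m[k]=(q[0]+q[1])/2; d=q[1]-q[0]; print(k,q,np.linalg.norm(d),'heading',np.arctan2(d[0],-d[1])*-1)
d=(m['far']-m['lip'])[:2]; L=np.linalg.norm(d); h=np.arctan2(d[1],d[0]); print(L,h)
u=d/L; print('pivot from far',m['far'][:2]-u*110.4,'from lip',m['lip'][:2]+u*167.4)
E
```

```text
time_s: 9.38
eef_pos: [479.3, 352.3, 106.1]
ee_rot: [-0.0, -0.155, 0.988, -0.0]
force: [0.6, 0.9, -0.1]
grip_width: 1.006
grip_force: 0.0
time_s: 9.88
eef_pos: [480.2, 352.7, 69.2]
ee_rot: [0.001, -0.155, 0.988, 0.0]
force: [0.2, -0.1, -0.6]
grip_width: 0.818
grip_force: 0.0
time_s: 10.5
eef_pos: [479.8, 352.4, 68.1]
ee_rot: [0.0, -0.156, 0.988, -0.0]
force: [-0.5, -0.3, 4.0]
grip_width: 0.22
grip_force: 106.8
[479.75  352.434  68.144] mount
 [[  -0.001    0.963    0.271   68.746]
 [   1.       0.001    0.      -0.273]
 [  -0.       0.271   -0.963 -143.031]
 [   0.       0.       0.       1.   ]]
scoop [254. 177.] 0.7 [461.654 346.664   0.   ] [460.942 346.429   3.177]
scoop_lip [254.  54.] 0.82 [380.855 320.433  12.   ] [378.969 319.836   0.777]
far [array([733.308,  57.075, 130.6  ]), array([714.304, -37.872, 130.6  ])] 96.83007216972808 heading 0.1975423838854074
lip [array([462.944, 113.232,  99.   ]), array([443.742,  15.346,  99.   ])] 99.7518941954092 heading 0.19370798506410056
275.9367958262784 -0.19951184481300702
pivot from far [615.596  31.481] from lip [617.422  31.112]
```

View pics/e.png

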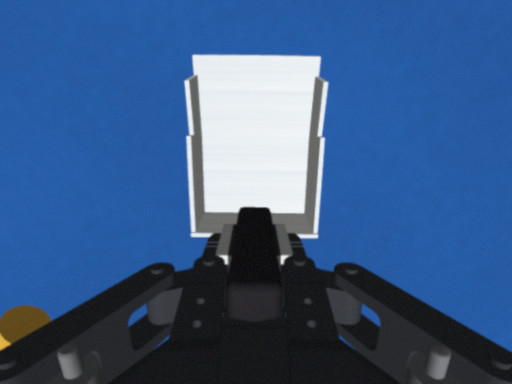

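The picture shows the scoop held square: handle between the pads at (254,240), mouth edge at row 55, symmetric about column 255. Next I'll compute the poses in the tray frame.

```bash
cat >> h.py <<'E'
PIV=np.array([616.5,31.3,70.]); HD=-0.197; TILT=0.22; TS=np.array([19.5,0,68.1])
def Rtray(t=TILT): return R.from_euler('z',HD)*R.from_euler('y',-t)
FLIP=R.from_matrix([[-1,0,0],[0,1,0],[0,0,-1]])
def scoop_pose(lip,rel,yaw=0):
    "TCP pos and rot with scoop lip underside at tray coords lip, pitched rel rad mouth-down wrt floor"
    Rs=Rtray()*R.from_euler('z',yaw)*R.from_euler('y',-rel)
    return PIV+Rtray().apply(lip)+Rs.apply(TS-np.array([-84,0,12.])), Rs*FLIP
def lip_now():
    s=sense(); Rs=Rq(s['ee_rot'])*FLIP.inv()
    p=s['eef_pos']+Rs.apply(np.array([-84,0,12.])-TS); e=(Rtray().inv()*Rs).as_euler('ZYX')
    print('t',round(s['time_s'],2),'lip in tray',Rtray().inv().apply(p-PIV),'rel pitch',-e[1],'yaw',e[0],'roll',e[2],'F tray',Rtray().inv().apply(s['force']),'grip',s['grip_width'],s['grip_force'],'J',s['joints'])
E
python3 - <<'E'
from h import *
lip_now()
p,r=scoop_pose([-18,0,80],.25); print('hover',p); to(p,r)
s=sense()
p,r=scoop_pose([-18,0,1],.25); print('down',p)
E
```

```text
t 10.7 lip in tray [-293.015  237.748    6.06 ] rel pitch -0.19096955548271133 yaw 0.5196299849190584 roll 0.10851787772052515 F tray [ 1.234 -0.511  4.857] grip 0.22316885359895292 107.3072612285614 J [ 0.437  0.631  1.463 -0.     1.047 -1.446]
hover [647.73   25.067 241.034]
shift [ -59.387 -363.174 -172.823] turn [ 0.12  -0.459  0.5  ]
down [664.637  21.692 163.938]
```

```bash
J="python3 -m jog"
$J '[{"tx":0,"ty":0,"tz":-15,"ax":0,"ay":0,"az":0,"jaw":1},{"tx":0,"ty":0,"tz":-45,"ax":0,"ay":0,"az":0,"jaw":1},{"tx":0,"ty":0,"tz":-50,"ax":0,"ay":0,"az":0,"jaw":1},{"tx":0,"ty":0,"tz":-45,"ax":0,"ay":0,"az":0.05,"jaw":1},{"tx":0,"ty":0,"tz":-40,"ax":0,"ay":0,"az":0.1,"jaw":1}]'
$J '[{"tx":0,"ty":-20,"tz":0,"ax":0,"ay":0,"az":0.12,"jaw":1},{"tx":0,"ty":-30,"tz":0,"ax":0,"ay":0,"az":0.12,"jaw":1},{"tx":0,"ty":-30,"tz":0,"ax":0,"ay":0,"az":0.11,"jaw":1},{"tx":0,"ty":-30,"tz":0,"ax":0,"ay":-0.1,"az":0,"jaw":1},{"tx":0,"ty":-30,"tz":0,"ax":0,"ay":-0.12,"az":0,"jaw":1}]'
$J '[{"tx":0,"ty":-30,"tz":0,"ax":0,"ay":-0.12,"az":0,"jaw":1},{"tx":0,"ty":-30,"tz":0,"ax":0,"ay":-0.12,"az":0,"jaw":1},{"tx":0,"ty":-30,"tz":0,"ax":0,"ay":0,"az":0,"jaw":1},{"tx":0,"ty":-30,"tz":0,"ax":0,"ay":0,"az":0,"jaw":1}]'
python3 - <<'E'
from h import *
lip_now(); p,r=scoop_pose([-18,0,80],.25); to(p,r)
E
```

```text
time_s: 11.32
eef_pos: [479.1, 352.4, 265.0]
ee_rot: [0.0, -0.08, 0.997, 0.0]
force: [-0.9, -0.4, -1.6]
grip_width: 0.22
grip_force: 107.2
time_s: 11.95
eef_pos: [470.2, 212.7, 263.0]
ee_rot: [0.111, 0.093, 0.989, -0.01]
force: [0.4, -0.3, -1.6]
grip_width: 0.22
grip_force: 107.4
time_s: 12.45
eef_pos: [447.1, 95.4, 263.0]
ee_rot: [0.227, 0.091, 0.969, -0.021]
force: [0.5, 0.2, -2.0]
grip_width: 0.22
grip_force: 107.4
t 12.45 lip in tray [-219.479   29.036  148.285] rel pitch 0.23947163156067242 yaw 0.00867461531472946 roll 0.0023458443817685037 F tray [-0.016  0.238 -2.002] grip 0.22031211272104442 107.4131190776825 J [ 0.    -0.081  1.931 -0.111  0.842 -1.328]
shift [-178.681  -31.666  112.902] turn [ 0.004 -0.011  0.008]
```

```bash
J="python3 -m jog"
$J '[{"tx":-36,"ty":-6,"tz":22,"ax":0,"ay":-0.01,"az":0,"jaw":1},{"tx":-36,"ty":-6,"tz":22,"ax":0,"ay":0,"az":0.004,"jaw":1},{"tx":-36,"ty":-7,"tz":23,"ax":0.004,"ay":0,"az":0.004,"jaw":1},{"tx":-36,"ty":-6,"tz":23,"ax":0,"ay":0,"az":0,"jaw":1},{"tx":-34.5,"ty":-6.5,"tz":22.5,"ax":0,"ay":0,"az":0,"jaw":1}]'
$J '[{"tx":0,"ty":0,"tz":0,"ax":0,"ay":0,"az":0,"jaw":1},{"tx":0,"ty":0,"tz":0,"ax":0,"ay":0,"az":0,"jaw":1}]' >/dev/null
python3 look.py f tray_lip tray_toe scoop_lip 
python3 - <<'E'
from h import *
lip_now(); p,r=scoop_pose([-18,0,10],.25); to(p,r)
E
```

```text
time_s: 13.08
eef_pos: [649.1, 24.5, 242.7]
ee_rot: [0.231, 0.096, 0.968, -0.023]
force: [-0.6, 0.1, -0.6]
grip_width: 0.22
grip_force: 107.7
[647.551  25.247 242.767] mount
 [[  -0.001    0.963    0.271   68.412]
 [   1.       0.001    0.001   -0.286]
 [   0.001    0.271   -0.963 -142.963]
 [   0.       0.       0.       1.   ]]
scoop_lip [255.  54.] 0.9 [621.654  31.287  12.   ] [604.888  34.423  68.387]
t 13.53 lip in tray [-17.47    0.324  82.381] rel pitch 0.2504847949136708 yaw 0.0006007153856346137 roll 0.00036779649373714577 F tray [-1.457  0.264 -2.185] grip 0.21907688207859358 107.47501015663147 J [-0.129  0.35   1.488 -0.041  0.835 -1.483]
shift [18.428 -0.381 70.041] turn [0.001 0.    0.001]
```

View pics/f.png

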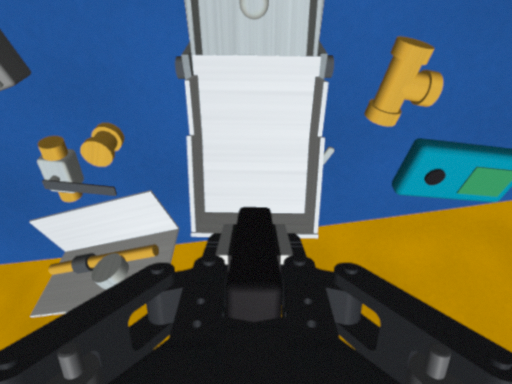

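The tray walls at cols 187 and 323 are centred on the scoop at col 255, and the topmost ball shows at (255,3). I'll lower the scoop.

```bash
J="python3 -m jog"
$J '[{"tx":5,"ty":0,"tz":20,"ax":0,"ay":0,"az":0,"jaw":1},{"tx":5,"ty":0,"tz":20,"ax":0,"ay":0,"az":0,"jaw":1},{"tx":5,"ty":0,"tz":20,"ax":0,"ay":0,"az":0,"jaw":1},{"tx":3.4,"ty":0,"tz":10,"ax":0,"ay":0,"az":0,"jaw":1},{"tx":0,"ty":0,"tz":0,"ax":0,"ay":0,"az":0,"jaw":1}]'
$J '[{"tx":0.7,"ty":0,"tz":3,"ax":0,"ay":0,"az":0,"jaw":1},{"tx":0.7,"ty":0,"tz":3,"ax":0,"ay":0,"az":0,"jaw":1},{"tx":0,"ty":0,"tz":0,"ax":0,"ay":0,"az":0,"jaw":1}]'
python3 -c "
from h import *
lip_now()"
$J '[{"tx":0.3,"ty":0,"tz":1.5,"ax":0,"ay":0,"az":0,"jaw":1},{"tx":0,"ty":0,"tz":0,"ax":0,"ay":0,"az":0,"jaw":1}]'
python3 -c "
from h import *
lip_now()"
```

```text
time_s: 14.15
eef_pos: [663.0, 22.1, 171.9]
ee_rot: [0.231, 0.095, 0.968, -0.023]
force: [0.4, 0.0, -1.6]
grip_width: 0.219
grip_force: 107.5
time_s: 14.52
eef_pos: [664.7, 21.7, 166.2]
ee_rot: [0.232, 0.096, 0.968, -0.023]
force: [0.0, -0.6, -2.6]
grip_width: 0.218
grip_force: 107.5
t 14.53 lip in tray [-17.472  -0.044   3.168] rel pitch 0.24991087594706762 yaw 0.00019016303786253535 roll 9.117057103068206e-05 F tray [-0.428 -0.615 -2.604] grip 0.21813532165449204 107.53759860992432 J [-0.132  0.461  1.538 -0.047  0.674 -1.476]
time_s: 14.78
eef_pos: [665.1, 21.6, 164.6]
ee_rot: [0.232, 0.096, 0.968, -0.023]
force: [0.2, -0.3, -2.2]
grip_width: 0.219
grip_force: 107.5
t 14.78 lip in tray [-17.38   -0.034   1.597] rel pitch 0.24988913333735385 yaw 0.00018483998748952294 roll 0.00010054933195812123 F tray [-0.209 -0.278 -2.182] grip 0.2192794324812566 107.5377631187439 J [-0.132  0.464  1.538 -0.047  0.671 -1.476]
```

```bash
J="python3 -m jog"
for i in 1; do
$J '[{"tx":0.3,"ty":0,"tz":1,"ax":0,"ay":0,"az":0,"jaw":1},{"tx":0,"ty":0,"tz":0,"ax":0,"ay":0,"az":0,"jaw":1}]'
done
python3 -c "
from h import *
lip_now()"
$J '[{"tx":0.3,"ty":0,"tz":1,"ax":0,"ay":0,"az":0,"jaw":1},{"tx":0,"ty":0,"tz":0,"ax":0,"ay":0,"az":0,"jaw":1}]'
python3 -c "
from h import *
lip_now()"
```

```text
time_s: 15.02
eef_pos: [665.2, 21.6, 163.6]
ee_rot: [0.232, 0.096, 0.968, -0.023]
force: [0.2, -0.1, -2.5]
grip_width: 0.219
grip_force: 107.5
t 15.03 lip in tray [-17.492  -0.005   0.507] rel pitch 0.2497809199339185 yaw 0.0001678429907000104 roll 0.0001314692414992499 F tray [-0.343 -0.036 -2.438] grip 0.21930596197157307 107.5379741191864 J [-0.132  0.465  1.539 -0.047  0.669 -1.476]
time_s: 15.28
eef_pos: [665.7, 21.5, 163.2]
ee_rot: [0.232, 0.095, 0.968, -0.023]
force: [-0.4, 1.0, 1.0]
grip_width: 0.223
grip_force: 108.4
t 15.28 lip in tray [-17.051   0.029  -0.066] rel pitch 0.25087623290513594 yaw 0.00028175029038777946 roll 0.00015695370891672582 F tray [-0.333  0.901  1.067] grip 0.2225530510015643 108.3584976196289 J [-0.132  0.466  1.539 -0.047  0.667 -1.476]
```

```bash
J="python3 -m jog"
$J '[{"tx":9.7,"ty":0,"tz":-2.4,"ax":0,"ay":0,"az":0,"jaw":1},{"tx":9.7,"ty":0,"tz":-2.4,"ax":0,"ay":0,"az":0,"jaw":1},{"tx":5.8,"ty":0,"tz":-1.4,"ax":0,"ay":0,"az":0,"jaw":1},{"tx":5.8,"ty":0,"tz":-1.4,"ax":0,"ay":0,"az":0,"jaw":1}]' >/dev/null
python3 -c "
from h import *
lip_now()"
$J '[{"tx":5.8,"ty":0,"tz":-1.4,"ax":0,"ay":0,"az":0,"jaw":1},{"tx":5.8,"ty":0,"tz":-1.4,"ax":0,"ay":0,"az":0,"jaw":1},{"tx":5.8,"ty":0,"tz":-1.4,"ax":0,"ay":0,"az":0,"jaw":1}]' >/dev/null
python3 -c "
from h import *
lip_now()"
```

```text
t 15.78 lip in tray [-48.884   0.052  -0.036] rel pitch 0.25280220934992204 yaw 0.00038416310301250193 roll 0.00026579853032109924 F tray [3.447 0.442 5.137] grip 0.22482146167458758 108.44159245491028 J [-0.128  0.414  1.64  -0.054  0.616 -1.465]
t 16.15 lip in tray [-66.027   0.073  -0.036] rel pitch 0.25441213748438596 yaw 0.0004316622082334539 roll 0.00036597683001385274 F tray [4.201 1.355 6.061] grip 0.2214391285165063 108.63470435142517 J [-0.125  0.387  1.694 -0.058  0.589 -1.459]
```

```bash
J="python3 -m jog"
$J '[{"tx":5.8,"ty":0,"tz":-1.5,"ax":0,"ay":0,"az":0,"jaw":1},{"tx":4.8,"ty":0,"tz":-1.2,"ax":0,"ay":0,"az":0,"jaw":1},{"tx":3.9,"ty":0,"tz":-1,"ax":0,"ay":0,"az":0,"jaw":1},{"tx":2.9,"ty":0,"tz":-0.7,"ax":0,"ay":0,"az":0,"jaw":1},{"tx":0,"ty":0,"tz":0,"ax":0,"ay":0,"az":0,"jaw":1}]' >/dev/null
python3 -c "
from h import *
lip_now()"
python3 look.py g ball0
```

```text
t 16.77 lip in tray [-84.033   0.095  -0.082] rel pitch 0.2540706814941509 yaw 0.00047362773470527303 roll 0.00037501013399038075 F tray [5.321 0.088 6.151] grip 0.22198805417533654 108.6221981048584 J [-0.123  0.359  1.747 -0.063  0.563 -1.452]
[601.308  34.449 148.744] mount
 [[  -0.001    0.963    0.271   68.41 ]
 [   1.       0.001    0.001   -0.286]
 [   0.001    0.271   -0.963 -142.962]
 [   0.       0.       0.       1.   ]]
ball0 [252. 109.] 0.98 [559.011  41.536  82.   ] [557.338  41.89   85.342]
ball0 [249.  55.] 0.91 [526.72   46.118  82.   ] [528.161  45.747  77.233]
ball0 [283.  82.] 0.7 [545.337  62.316  82.   ] [545.758  62.338  80.991]
ball0 [312.  49.] 0.69 [530.541  80.04   82.   ] [532.396  80.785  76.307]
ball0 [226.  81.] 0.69 [538.508  30.059  82.   ] [539.015  29.82   80.646]
ball0 [194.  54.] 0.65 [520.335  16.727  82.   ] [521.683  15.403  76.877]
```

View pics/g.png

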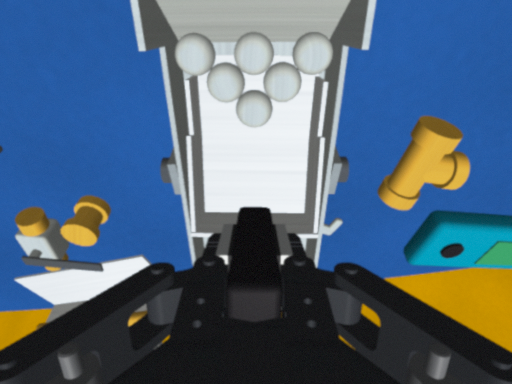

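All six balls lie over the scoop's front floor, with the front row at rows 50–55 just above the lip and the top ball at (254,109). I'll push the last few mm to the wall, then roll the mouth up along it.

```bash
J="python3 -m jog"
$J '[{"tx":1.9,"ty":0,"tz":-0.5,"ax":0,"ay":0,"az":0,"jaw":1},{"tx":1.9,"ty":0,"tz":-0.5,"ax":0,"ay":0,"az":0,"jaw":1},{"tx":0,"ty":0,"tz":0,"ax":0,"ay":0,"az":0,"jaw":1}]' >/dev/null
python3 -c "
from h import *
lip_now()"
$J '[{"tx":1.5,"ty":0,"tz":-0.4,"ax":0,"ay":0,"az":0,"jaw":1},{"tx":0,"ty":0,"tz":0,"ax":0,"ay":0,"az":0,"jaw":1}]' >/dev/null
cat > plan.py <<'E'
from h import *
import sys
lip_now()
W=[[-91.5,5,.16],[-95,13,.02],[-100,24,-.08],[-106,35,-.17],[-113,48,-.26]]
s=sense(); P=s['eef_pos']; Q=Rq(s['ee_rot'])
for x,h,t in W:
    p,r=scoop_pose([x,0,h],t); print((x,h,t),'shift',Q.inv().apply(p-P),'turn',(Q.inv()*r).as_rotvec()); P,Q=p,r
E
python3 plan.py
```

```text
t 17.25 lip in tray [-86.32    0.101   0.288] rel pitch 0.2576873804928772 yaw 0.0006563955303847636 roll 0.0005247603909804049 F tray [8.101 0.821 4.843] grip 0.21521715288571122 108.24217557907104 J [-0.122  0.353  1.757 -0.064  0.556 -1.451]
t 17.5 lip in tray [-86.855   0.12    0.529] rel pitch 0.25990483682826593 yaw 0.0008312142987741011 roll 0.0006158330595129809 F tray [10.749  2.106  3.514] grip 0.21861244702578855 107.98856377601624 J [-0.122  0.351  1.76  -0.064  0.553 -1.45 ]
(-91.5, 5, 0.16) shift [-1.739 -0.162  5.088] turn [0.001 0.1   0.001]
(-95, 13, 0.02) shift [-4.635 -0.     6.536] turn [0.   0.14 0.  ]
(-100, 24, -0.08) shift [-0.305  0.    -0.485] turn [0.  0.1 0. ]
(-106, 35, -0.17) shift [ 2.237 -0.    -0.956] turn [ 0.    0.09 -0.  ]
(-113, 48, -0.26) shift [ 4.475  0.    -2.099] turn [-0.    0.09 -0.  ]
```

```bash
sed -i 's/^W=.*/W=[[-88.5,5,.16],[-92.5,13,.02],[-98,24,-.08],[-104,35,-.17],[-111,48,-.26]]/; s/^lip_now.*//' plan.py; python3 plan.py
```

```text
(-88.5, 5, 0.16) shift [-4.638 -0.165  5.859] turn [0.001 0.1   0.001]
(-92.5, 13, 0.02) shift [-4.141 -0.     6.457] turn [0.   0.14 0.  ]
(-98, 24, -0.08) shift [ 0.195  0.    -0.495] turn [0.  0.1 0. ]
(-104, 35, -0.17) shift [ 2.237 -0.    -0.956] turn [ 0.    0.09 -0.  ]
(-111, 48, -0.26) shift [ 4.475  0.    -2.099] turn [-0.    0.09 -0.  ]
```

```bash
J="python3 -m jog"
$J '[{"tx":-2.7,"ty":0,"tz":2.7,"ax":0,"ay":0.05,"az":0,"jaw":1},{"tx":-2.7,"ty":0,"tz":2.7,"ax":0,"ay":0.05,"az":0,"jaw":1},{"tx":0,"ty":0,"tz":0,"ax":0,"ay":0,"az":0,"jaw":1}]' 
python3 -c "
from h import *
lip_now()"
$J '[{"tx":-2.1,"ty":0,"tz":3.2,"ax":0,"ay":0.07,"az":0,"jaw":1},{"tx":-2.1,"ty":0,"tz":3.2,"ax":0,"ay":0.07,"az":0,"jaw":1},{"tx":0.2,"ty":0,"tz":-0.5,"ax":0,"ay":0.1,"az":0,"jaw":1},{"tx":0,"ty":0,"tz":0,"ax":0,"ay":0,"az":0,"jaw":1}]' 
python3 -c "
from h import *
lip_now()"
python3 plan.py
```

```text
time_s: 17.88
eef_pos: [603.2, 33.7, 144.1]
ee_rot: [0.184, 0.096, 0.978, -0.018]
force: [3.6, -2.4, 3.4]
grip_width: 0.218
grip_force: 108.2
t 17.88 lip in tray [-90.819  -0.34    4.1  ] rel pitch 0.15212143141298462 yaw 0.0004693205809566698 roll -0.00026312291045988616 F tray [ 4.646 -1.629  2.476] grip 0.21812498403297695 108.17185163497925 J [-0.127  0.399  1.668 -0.04   0.703 -1.476]
time_s: 18.38
eef_pos: [607.4, 33.0, 138.6]
ee_rot: [0.064, 0.098, 0.993, -0.006]
force: [-3.3, -0.4, 2.4]
grip_width: 0.221
grip_force: 108.5
t 18.38 lip in tray [-102.257   -0.118   22.624] rel pitch -0.0921045490031076 yaw 5.3411632499661743e-05 roll -0.00022869502170957094 F tray [-2.605 -1.033  3.008] grip 0.22060752649322318 108.47671866416931 J [-0.135  0.512  1.463 -0.01   1.039 -1.504]
(-88.5, 5, 0.16) shift [ 1.946  0.098 -7.76 ] turn [-0.    -0.252  0.   ]
(-92.5, 13, 0.02) shift [-4.141 -0.     6.457] turn [0.   0.14 0.  ]
(-98, 24, -0.08) shift [ 0.195  0.    -0.495] turn [0.  0.1 0. ]
(-104, 35, -0.17) shift [ 2.237 -0.    -0.956] turn [ 0.    0.09 -0.  ]
(-111, 48, -0.26) shift [ 4.475  0.    -2.099] turn [-0.    0.09 -0.  ]
```

```bash
J="python3 -m jog"
$J '[{"tx":0.2,"ty":0,"tz":-1.5,"ax":0,"ay":0.045,"az":0,"jaw":1},{"tx":0.2,"ty":0,"tz":-1.5,"ax":0,"ay":0.045,"az":0,"jaw":1},{"tx":1.5,"ty":0,"tz":-2.5,"ax":0,"ay":0.05,"az":0,"jaw":1},{"tx":1.5,"ty":0,"tz":-2.5,"ax":0,"ay":0.05,"az":0,"jaw":1},{"tx":0,"ty":0,"tz":0,"ax":0,"ay":0,"az":0,"jaw":1}]' 
python3 -c "
from h import *
lip_now()"
python3 look.py i ball0
```

```text
time_s: 19.0
eef_pos: [603.9, 33.8, 146.1]
ee_rot: [-0.03, 0.098, 0.995, 0.003]
force: [0.3, -0.1, -4.8]
grip_width: 0.223
grip_force: 107.4
t 19.0 lip in tray [-110.941   -0.017   51.797] rel pitch -0.27995421197786574 yaw 0.0002129946588078755 roll -0.0001036155589605538 F tray [-0.748  0.    -4.743] grip 0.22337925423885172 107.37118363380432 J [-0.139  0.592  1.306  0.003  1.304 -1.514]
[603.857  33.837 146.135] mount
 [[  -0.001    0.963    0.271   68.627]
 [   1.       0.001    0.      -0.286]
 [  -0.       0.271   -0.963 -143.032]
 [   0.       0.       0.       1.   ]]
ball0 [284. 169.] 0.79 [579.192  61.346  82.   ] [575.329  59.531 105.859]
ball0 [218. 203.] 0.79 [594.657   7.038  82.   ] [589.336  11.139 104.625]
ball0 [255. 203.] 0.75 [600.85  34.7   82.  ] [594.815  35.846 104.815]
ball0 [216. 169.] 0.65 [569.189  11.564  82.   ] [566.423  15.427 106.165]
ball0 [290. 204.] 0.64 [606.951  61.404  82.   ] [600.174  59.641 105.095]
ball0 [252. 172.] 0.63 [576.803  37.15   82.   ] [573.104  38.098 106.561]
```

View pics/i.png

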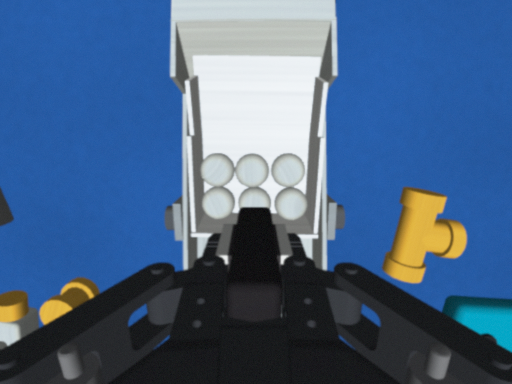

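The picture shows all six balls in the rear of the scoop, in two rows of three at rows 170 and 203. Next I'll lift it and measure the platform from the depth picture.

```bash
J="python3 -m jog"
$J '[{"tx":0,"ty":0,"tz":-10,"ax":0,"ay":0,"az":0,"jaw":1},{"tx":0,"ty":0,"tz":-22,"ax":0,"ay":0,"az":0,"jaw":1},{"tx":0,"ty":0,"tz":-30,"ax":0,"ay":0,"az":0,"jaw":1},{"tx":0,"ty":0,"tz":-30,"ax":0,"ay":0,"az":0,"jaw":1},{"tx":0,"ty":0,"tz":-20,"ax":0,"ay":0,"az":0,"jaw":1}]' 
python3 - <<'E'
from h import *
for n in ['top','scene']:
    im=capture(n); T=cam_pose(im); K=np.array([[im['fx'],0,im['cx']],[0,im['fy'],im['cy']],[0,0,1.]])
    g=np.stack(np.meshgrid(np.arange(512),np.arange(384)),-1).reshape(-1,1,2).astype(float)
    u=cv2.undistortPoints(g,K,np.array([im['k1'],0,0,0.]))[:,0]; d=im['depth'].reshape(-1)
    w=(np.c_[u[:,0],-u[:,1],-np.ones(len(u))]*d[:,None])@T[:3,:3].T+T[:3,3]
    m=(d>0)&(abs(w[:,2]-52)<5)&(np.hypot(w[:,0]-499,w[:,1]+343)<150)
    print(n,m.sum(),'z',np.median(w[m,2]),cv2.minAreaRect(w[m,:2].astype(np.float32)),w[m].mean(0))
    e=place_of('scale_top',n); print([(x['conf'],at_z(im,x['centre'],52)) for x in e[:1]])
s=sense(); lip_now()
E
```

```text
time_s: 19.73
eef_pos: [611.2, 32.4, 261.3]
ee_rot: [-0.028, 0.098, 0.995, 0.003]
force: [0.7, 0.1, -4.7]
grip_width: 0.222
grip_force: 107.6
top 5227 z 51.408373727323124 ((496.8917236328125, -339.36480712890625), (190.99801635742188, 191.70233154296875), 3.776089906692505) [ 495.218 -338.133   51.462]
[(0.61, array([ 502.041, -336.591,   52.   ]))]
scene 4374 z 51.35790622256786 ((494.8204650878906, -337.63507080078125), (193.0485382080078, 193.48971557617188), 3.7531228065490723) [ 499.414 -335.493   51.366]
[(0.79, array([ 490.328, -336.402,   52.   ]))]
t 19.93 lip in tray [-79.44   -0.019 160.111] rel pitch -0.27994410987440577 yaw 0.00031469661699865995 roll 0.00010665939226928433 F tray [-1.578  0.51  -3.556] grip 0.22262916549794678 107.61579751968384 J [-0.14   0.53   1.11   0.003  1.561 -1.514]
```

```bash
J="python3 -m jog"
$J '[{"tx":1.6,"ty":-15,"tz":0,"ax":0,"ay":0,"az":0,"jaw":1},{"tx":1.6,"ty":-28,"tz":0,"ax":0,"ay":0,"az":0,"jaw":1},{"tx":1.6,"ty":-40,"tz":0,"ax":0,"ay":0,"az":0,"jaw":1},{"tx":1.6,"ty":-45,"tz":0,"ax":0,"ay":0,"az":0,"jaw":1},{"tx":1.6,"ty":-45,"tz":0,"ax":0,"ay":0,"az":0,"jaw":1}]' >/dev/null
$J '[{"tx":1.6,"ty":-45,"tz":0,"ax":0,"ay":0,"az":0,"jaw":1},{"tx":1.6,"ty":-45,"tz":0,"ax":0,"ay":0,"az":0,"jaw":1},{"tx":1.6,"ty":-45,"tz":0,"ax":0,"ay":0,"az":0,"jaw":1},{"tx":1.6,"ty":-38,"tz":0,"ax":0,"ay":0,"az":0,"jaw":1},{"tx":1.5,"ty":-25,"tz":0,"ax":0,"ay":0,"az":0,"jaw":1}]' >/dev/null
$J '[{"tx":0,"ty":-15,"tz":0,"ax":0,"ay":0,"az":0,"jaw":1},{"tx":0,"ty":0,"tz":15,"ax":0,"ay":0,"az":0,"jaw":1},{"tx":0,"ty":0,"tz":25,"ax":0,"ay":-0.03,"az":0,"jaw":1},{"tx":0,"ty":0,"tz":20,"ax":0,"ay":-0.025,"az":0,"jaw":1},{"tx":0,"ty":0,"tz":0,"ax":0,"ay":0,"az":0,"jaw":1}]'
python3 look.py j ball0
python3 - <<'E'
from h import *
s=sense(); im=capture('wrist')
# lay of the scoop in the hand: heights along its floor line (tool frame depth points)
T=cam_pose(im,s)
for px in [(256,58),(256,80),(256,100),(256,125),(256,140),(256,150),(193,140),(319,140),(193,225),(319,225)]:
    print(px,at_depth(im,px,s))
to([520,-343.3,128],tool(np.pi-.197))
E
```

```text
time_s: 21.8
eef_pos: [516.7, -340.7, 198.1]
ee_rot: [-0.004, 0.098, 0.995, 0.002]
force: [0.7, 0.2, -3.8]
grip_width: 0.22
grip_force: 107.8
[ 516.653 -340.657  198.107] mount
 [[  -0.001    0.963    0.271   68.605]
 [   1.       0.001    0.      -0.285]
 [  -0.       0.271   -0.963 -143.032]
 [   0.       0.       0.       1.   ]]
ball0 [286. 167.] 0.95 [ 504.624 -308.01    82.   ] [ 489.092 -313.802  156.459]
ball0 [253. 203.] 0.93 [ 532.618 -344.773   82.   ] [ 509.138 -340.041  156.213]
ball0 [220. 166.] 0.88 [ 491.249 -367.669   82.   ] [ 479.674 -356.476  155.681]
ball0 [251. 167.] 0.87 [ 498.41  -340.086   82.   ] [ 484.635 -336.676  156.591]
ball0 [220. 203.] 0.8 [ 526.518 -375.757   82.   ] [ 504.747 -362.151  156.33 ]
ball0 [287. 203.] 0.72 [ 538.827 -312.824   82.   ] [ 513.472 -317.239  156.509]
(256, 58) [ 418.646 -321.016  147.301]
(256, 80) [ 431.55  -323.549  144.385]
(256, 100) [ 443.963 -325.983  141.36 ]
(256, 125) [ 460.534 -329.237  138.117]
(256, 140) [ 471.114 -331.31   135.538]
(256, 150) [ 478.184 -332.711  135.909]
(193, 140) [ 460.326 -368.785  168.056]
(319, 140) [ 475.076 -293.58   170.735]
(193, 225) [ 513.039 -381.535  172.323]
(319, 225) [ 583.493 -282.192   52.84 ]
shift [-2.827 -0.634 72.907] turn [-0.001 -0.004  0.001]
```

View pics/j.png

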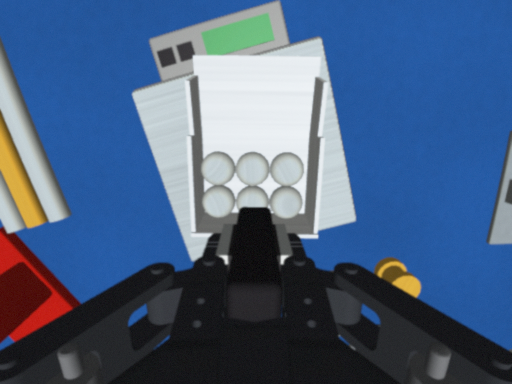

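The picture shows all six balls still in the scoop, over the platform, and the scoop's front floor slopes 0.215 rad, so it hangs level. I'll lower it gently.

```bash
J="python3 -m jog"
$J '[{"tx":-0.8,"ty":-0.6,"tz":15,"ax":0,"ay":-0.004,"az":0,"jaw":1},{"tx":-1,"ty":0,"tz":22,"ax":0,"ay":0,"az":0,"jaw":1},{"tx":-1,"ty":0,"tz":20,"ax":0,"ay":0,"az":0,"jaw":1},{"tx":0,"ty":0,"tz":12,"ax":0,"ay":0,"az":0,"jaw":1},{"tx":0,"ty":0,"tz":0,"ax":0,"ay":0,"az":0,"jaw":1}]'
$J '[{"tx":0,"ty":0,"tz":2,"ax":0,"ay":0,"az":0,"jaw":1},{"tx":0,"ty":0,"tz":2,"ax":0,"ay":0,"az":0,"jaw":1},{"tx":0,"ty":0,"tz":0,"ax":0,"ay":0,"az":0,"jaw":1}]'
$J '[{"tx":0,"ty":0,"tz":1,"ax":0,"ay":0,"az":0,"jaw":1},{"tx":0,"ty":0,"tz":1,"ax":0,"ay":0,"az":0,"jaw":1},{"tx":0,"ty":0,"tz":0,"ax":0,"ay":0,"az":0,"jaw":1}]'
```

```text
time_s: 22.58
eef_pos: [519.4, -343.4, 130.2]
ee_rot: [-0.001, 0.098, 0.995, 0.001]
force: [0.4, -0.4, -3.9]
grip_width: 0.22
grip_force: 107.8
time_s: 22.95
eef_pos: [519.6, -343.6, 127.2]
ee_rot: [-0.0, 0.098, 0.995, -0.0]
force: [1.2, 0.8, -3.3]
grip_width: 0.222
grip_force: 107.9
time_s: 23.32
eef_pos: [519.6, -343.6, 125.0]
ee_rot: [-0.001, 0.098, 0.995, 0.0]
force: [0.3, 1.0, -3.5]
grip_width: 0.221
grip_force: 107.8
```

```bash
J="python3 -m jog"
$J '[{"tx":0,"ty":0,"tz":1,"ax":0,"ay":0,"az":0,"jaw":1},{"tx":0,"ty":0,"tz":1,"ax":0,"ay":0,"az":0,"jaw":1},{"tx":0,"ty":0,"tz":0,"ax":0,"ay":0,"az":0,"jaw":1}]'
$J '[{"tx":0,"ty":0,"tz":0.7,"ax":0,"ay":0,"az":0,"jaw":1},{"tx":0,"ty":0,"tz":0.7,"ax":0,"ay":0,"az":0,"jaw":1},{"tx":0,"ty":0,"tz":0,"ax":0,"ay":0,"az":0,"jaw":1}]'
$J '[{"tx":0,"ty":0,"tz":0.7,"ax":0,"ay":0,"az":0,"jaw":1},{"tx":0,"ty":0,"tz":0,"ax":0,"ay":0,"az":0,"jaw":1}]'
```

```text
time_s: 23.7
eef_pos: [519.6, -343.6, 123.0]
ee_rot: [-0.001, 0.098, 0.995, 0.0]
force: [0.6, 1.4, -4.1]
grip_width: 0.221
grip_force: 107.9
time_s: 24.08
eef_pos: [519.6, -343.6, 121.6]
ee_rot: [-0.001, 0.098, 0.995, 0.0]
force: [0.8, -0.2, -3.9]
grip_width: 0.217
grip_force: 107.8
time_s: 24.32
eef_pos: [519.6, -343.6, 120.9]
ee_rot: [-0.001, 0.098, 0.995, 0.0]
force: [0.7, 0.1, -4.4]
grip_width: 0.224
grip_force: 107.9
```

```bash
J="python3 -m jog"
$J '[{"tx":0,"ty":0,"tz":0.7,"ax":0,"ay":0,"az":0,"jaw":1},{"tx":0,"ty":0,"tz":0,"ax":0,"ay":0,"az":0,"jaw":1}]' | grep -E "pos|force"
$J '[{"tx":0,"ty":0,"tz":0.6,"ax":0,"ay":0,"az":0,"jaw":1},{"tx":0,"ty":0,"tz":0,"ax":0,"ay":0,"az":0,"jaw":1}]'| grep -E "pos|force"
$J '[{"tx":0,"ty":0,"tz":0.5,"ax":0,"ay":0,"az":0,"jaw":1},{"tx":0,"ty":0,"tz":0,"ax":0,"ay":0,"az":0,"jaw":1}]'| grep -E "pos|force"
```

```text
eef_pos: [519.6, -343.6, 120.3]
force: [0.1, 0.6, -3.2]
grip_force: 108.0
eef_pos: [519.7, -343.6, 120.2]
force: [-1.8, 1.8, 1.4]
grip_force: 108.8
eef_pos: [519.8, -343.6, 120.2]
force: [-2.0, 3.4, 6.0]
grip_force: 109.3
```

```bash
J="python3 -m jog"
$J '[{"tx":0,"ty":0,"tz":-0.3,"ax":0,"ay":0,"az":0,"jaw":1},{"tx":0,"ty":0,"tz":0,"ax":0,"ay":0,"az":0,"jaw":0.4},{"tx":0,"ty":0,"tz":0,"ax":0,"ay":0,"az":0,"jaw":0},{"tx":0,"ty":0,"tz":0,"ax":0,"ay":0,"az":0,"jaw":-0.3},{"tx":0,"ty":0,"tz":0,"ax":0,"ay":0,"az":0,"jaw":-0.3}]' 20
$J '[{"tx":0,"ty":0,"tz":-10,"ax":0,"ay":0,"az":0,"jaw":-0.3},{"tx":0,"ty":0,"tz":-30,"ax":0,"ay":0,"az":0,"jaw":-0.3},{"tx":0,"ty":0,"tz":-40,"ax":0,"ay":0,"az":0,"jaw":-0.3},{"tx":0,"ty":0,"tz":-40,"ax":0,"ay":0,"az":0,"jaw":-0.3},{"tx":0,"ty":0,"tz":-30,"ax":0,"ay":0,"az":0,"jaw":-0.3}]'
$J '[{"tx":30,"ty":0,"tz":-10,"ax":0,"ay":0,"az":0,"jaw":-0.3},{"tx":0,"ty":0,"tz":0,"ax":0,"ay":0,"az":0,"jaw":-0.3},{"tx":0,"ty":0,"tz":0,"ax":0,"ay":0,"az":0,"jaw":-0.3}]' >/dev/null
python3 look.py k scoop scoop_lip scoop_handle ball0
```

```text
time_s: 25.7
eef_pos: [519.6, -343.7, 119.4]
ee_rot: [-0.0, 0.098, 0.995, 0.0]
force: [-0.5, 0.7, 0.6]
grip_width: 0.648
grip_force: 0.0
time_s: 26.32
eef_pos: [519.8, -343.7, 272.3]
ee_rot: [0.0, 0.098, 0.995, -0.001]
force: [-0.1, -0.6, 0.4]
grip_width: 0.651
grip_force: 0.0
[ 490.599 -337.788  279.506] mount
 [[  -0.001    0.963    0.271   68.602]
 [   1.       0.001    0.      -0.286]
 [  -0.       0.271   -0.963 -143.031]
 [   0.       0.       0.       1.   ]]
scoop [251. 170.] 0.92 [ 508.063 -346.222    0.   ] [ 492.401 -342.241   78.168]
scoop_lip [254. 103.] 0.87 [ 413.891 -322.83    12.   ] [ 414.822 -323.013   52.289]
scoop_handle [251. 207.] 0.61 [ 537.703 -351.022   85.   ] [ 508.206 -344.23   172.11 ]
ball0 [237. 184.] 0.83 [ 506.617 -361.987   82.   ] [ 507.827 -362.529   77.048]
ball0 [274. 165.] 0.78 [ 491.913 -313.637   82.   ] [ 492.709 -313.509   78.046]
ball0 [251. 168.] 0.6 [ 490.005 -341.342   82.   ] [ 490.672 -341.509   78.589]
ball0 [274. 187.] 0.6 [ 518.916 -317.658   82.   ] [ 519.951 -317.582   78.309]
ball0 [235. 165.] 0.59 [ 482.31  -360.193   82.   ] [ 482.961 -360.585   78.235]
ball0 [252. 188.] 0.44 [ 513.96  -345.584   82.   ] [ 507.477 -344.089  106.381]
```

View pics/k.png

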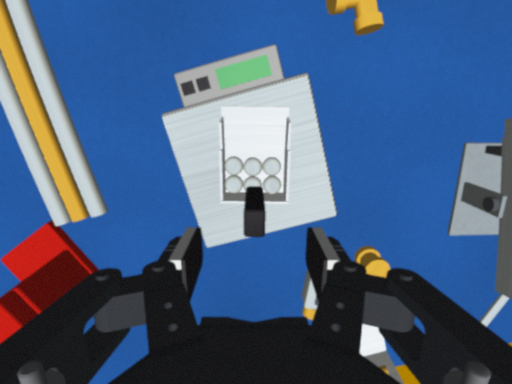

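The picture shows the scoop standing flat in the middle of the platform at about (255,155), with six balls inside and the gripper clear. I'll hand it in.

```bash
python3 -c "
from rig import finish_job; print(finish_job())"
```

```text
the job is handed in; nothing more can be done
None
```

The job is handed in: I pressed the tray lip to its stop, gathered all six balls with the scoop, and left it standing flat in the middle of the scale at about 27 s, with the gripper clear; no verdict was returned.

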